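Set the stock flip tags

TASK

Check which bins on the rack hold a roll, then push the hinged tags over with a fingertip so that every bin with a roll has its tag leaning back towards it (ring face up) and an empty bin has its tag leaning forward towards the robot (bar face up). Only push the tags, gently: do not pinch them, and leave the rolls and the marker pen where they are.

Things in the scene. Friction and masses are not known exactly. Their poses are not given: they have to be found in the camera images.
- rack: aluminium deck fixed to the table, 335 mm deep, 475 mm wide, 12 mm thick, carrying four tag stands in a row and a bin straight behind each; origin on the table under the middle of the line of tag hinges; its x axis points from the tags to the bins, y along the row to the left, z up
- tag_stand_1: fixed grey stand of one flip tag (four alike, 115 mm apart, in any order along the row); origin on the deck, 12 mm above the table, under the hinge; x axis towards its bin, y along the hinge. The hinge is 40 mm above the origin; cheeks (75 mm wide over all, 36 mm deep) and stop rods reach 49 mm above it. The leaf falls to whichever side of upright it is on
- tag_1 (a joint): angle of the leaf on tag_stand_1: 0 = rests leaning 45 degrees forward to the robot (bar face up), 0.785 upright, 1.571 = rests leaning 45 degrees back to its bin (ring face up). Swings freely: about 0.3 N at the free edge moves it; stops at both ends
- tag_1_edge (a point): middle of the free edge of the leaf on tag_stand_1: white plate 56 mm wide, 70 mm long from the hinge, 4 mm thick, 50 g, a raised ring on one face, a raised bar on the other. At rest the edge is 50 mm before or behind the hinge line and 101 mm above the table; upright 122 mm, so push close below the edge
- bay_1 (a point): centre of the bin behind tag_stand_1, 145 mm behind its origin and 32 mm above the table; grey open bin 120 deep, 111 wide, walls 45 mm high (front 20 mm), its inner floor 15 mm above the table; it holds one roll or nothing
- tag_stand_2: fixed grey stand of one flip tag (four alike, 115 mm apart, in any order along the row); origin on the deck, 12 mm above the table, under the hinge; x axis towards its bin, y along the hinge. The hinge is 40 mm above the origin; cheeks (75 mm wide over all, 36 mm deep) and stop rods reach 49 mm above it. The leaf falls to whichever side of upright it is on
- tag_2 (a joint): angle of the leaf on tag_stand_2: 0 = rests leaning 45 degrees forward to the robot (bar face up), 0.785 upright, 1.571 = rests leaning 45 degrees back to its bin (ring face up). Swings freely: about 0.3 N at the free edge moves it; stops at both ends
- tag_2_edge (a point): middle of the free edge of the leaf on tag_stand_2: white plate 56 mm wide, 70 mm long from the hinge, 4 mm thick, 50 g, a raised ring on one face, a raised bar on the other. At rest the edge is 50 mm before or behind the hinge line and 101 mm above the table; upright 122 mm, so push close below the edge
- bay_2 (a point): centre of the bin behind tag_stand_2, 145 mm behind its origin and 32 mm above the table; grey open bin 120 deep, 111 wide, walls 45 mm high (front 20 mm), its inner floor 15 mm above the table; it holds one roll or nothing
- tag_stand_3: fixed grey stand of one flip tag (four alike, 115 mm apart, in any order along the row); origin on the deck, 12 mm above the table, under the hinge; x axis towards its bin, y along the hinge. The hinge is 40 mm above the origin; cheeks (75 mm wide over all, 36 mm deep) and stop rods reach 49 mm above it. The leaf falls to whichever side of upright it is on
- tag_3 (a joint): angle of the leaf on tag_stand_3: 0 = rests leaning 45 degrees forward to the robot (bar face up), 0.785 upright, 1.571 = rests leaning 45 degrees back to its bin (ring face up). Swings freely: about 0.3 N at the free edge moves it; stops at both ends
- tag_3_edge (a point): middle of the free edge of the leaf on tag_stand_3: white plate 56 mm wide, 70 mm long from the hinge, 4 mm thick, 50 g, a raised ring on one face, a raised bar on the other. At rest the edge is 50 mm before or behind the hinge line and 101 mm above the table; upright 122 mm, so push close below the edge
- bay_3 (a point): centre of the bin behind tag_stand_3, 145 mm behind its origin and 32 mm above the table; grey open bin 120 deep, 111 wide, walls 45 mm high (front 20 mm), its inner floor 15 mm above the table; it holds one roll or nothing
- tag_stand_4: fixed grey stand of one flip tag (four alike, 115 mm apart, in any order along the row); origin on the deck, 12 mm above the table, under the hinge; x axis towards its bin, y along the hinge. The hinge is 40 mm above the origin; cheeks (75 mm wide over all, 36 mm deep) and stop rods reach 49 mm above it. The leaf falls to whichever side of upright it is on
- tag_4 (a joint): angle of the leaf on tag_stand_4: 0 = rests leaning 45 degrees forward to the robot (bar face up), 0.785 upright, 1.571 = rests leaning 45 degrees back to its bin (ring face up). Swings freely: about 0.3 N at the free edge moves it; stops at both ends
- tag_4_edge (a point): middle of the free edge of the leaf on tag_stand_4: white plate 56 mm wide, 70 mm long from the hinge, 4 mm thick, 50 g, a raised ring on one face, a raised bar on the other. At rest the edge is 50 mm before or behind the hinge line and 101 mm above the table; upright 122 mm, so push close below the edge
- bay_4 (a point): centre of the bin behind tag_stand_4, 145 mm behind its origin and 32 mm above the table; grey open bin 120 deep, 111 wide, walls 45 mm high (front 20 mm), its inner floor 15 mm above the table; it holds one roll or nothing
- tape_masking_mid (a point): beige roll of masking tape lying flat, 100 mm across, 25 mm high, loose in one of the bins; this point is its centre
- label_roll_mid (a point): white roll of labels, 76 mm across, 41 mm high, loose in one of the bins; this point is its centre
- tape_clear_mid (a point): brown-yellow roll of tape lying flat, 93 mm across, 48 mm high, loose in one of the bins; this point is its centre
- marker_a: marker pen 135 mm long, 17 mm thick, loose, lying along the front ledge of the deck about 96 mm before the hinge line; origin on its underside at mid-length; not to be disturbed

How it is judged (in metres and radians):
At the end, for the whole second after the job is handed in: every tag whose bin holds a roll rests leaning back (joint above 1.42 rad) and the tag of the empty bin rests leaning forward (joint below 0.15 rad), all tags still (under 0.1 rad/s) (((horizontal distance between any of tape_masking_mid, label_roll_mid, tape_clear_mid and bay_1 below 0.045 m and value of joint tag_1 above 1.42 rad) or (not (horizontal distance between any of tape_masking_mid, label_roll_mid, tape_clear_mid and bay_1 below 0.045 m) and value of joint tag_1 below 0.15 rad)) and ((horizontal distance between any of tape_masking_mid, label_roll_mid, tape_clear_mid and bay_2 below 0.045 m and value of joint tag_2 above 1.42 rad) or (not (horizontal distance between any of tape_masking_mid, label_roll_mid, tape_clear_mid and bay_2 below 0.045 m) and value of joint tag_2 below 0.15 rad)) and ((horizontal distance between any of tape_masking_mid, label_roll_mid, tape_clear_mid and bay_3 below 0.045 m and value of joint tag_3 above 1.42 rad) or (not (horizontal distance between any of tape_masking_mid, label_roll_mid, tape_clear_mid and bay_3 below 0.045 m) and value of joint tag_3 below 0.15 rad)) and ((horizontal distance between any of tape_masking_mid, label_roll_mid, tape_clear_mid and bay_4 below 0.045 m and value of joint tag_4 above 1.42 rad) or (not (horizontal distance between any of tape_masking_mid, label_roll_mid, tape_clear_mid and bay_4 below 0.045 m) and value of joint tag_4 below 0.15 rad)) and velocity of joint tag_1 between -0.1 and 0.1 rad/s and velocity of joint tag_2 between -0.1 and 0.1 rad/s and velocity of joint tag_3 between -0.1 and 0.1 rad/s and velocity of joint tag_4 between -0.1 and 0.1 rad/s); the robot touches nothing.
It fails at once if a roll is lifted or shifted by more than 12 mm (distance of any of tape_masking_mid, label_roll_mid, tape_clear_mid from where it was at the start of the episode above 0.012 m).
It fails at once if the marker pen is moved by more than 20 mm (distance of marker_a from where it was at the start of the episode above 0.02 m).
It fails at once if a tag or its stand is pinched or pushed with more than 20 N (contact force between anything else and tag_stand_1 above 20 N or contact force between anything else and tag_stand_2 above 20 N or contact force between anything else and tag_stand_3 above 20 N or contact force between anything else and tag_stand_4 above 20 N).
It also fails if it takes over 58 s, if anything falls off the work surface, if the arm or the gripper's body presses on something with over 40 N, if the wrist force passes 120 N, or if a joint passes its speed limit or range.

ROBOT

A 6-joint arm with a two-finger parallel gripper is mounted at the origin on a cart in front of the work surface, level with it; the furniture and walls round the work are solid. World frame = base frame: x ahead of the robot, y to its left, z up, the work surface at z = 0. Lengths are in mm, angles in rad, forces in N, time in s.
With the tool pointing down it reaches from about 325 to 875 mm from the base axis. Payload 4.4 kg.
Tool frame: the origin (TCP) lies on the centre line of the jaws, within the pads' length; the fingertips stand 8 mm ahead of it and the grasp point (between the pads) lies 11 mm behind it; z points along the fingers, x is the direction in which the jaws open and shut, and the axes are right-handed (so a half turn about z gives the same grasp; the last joint's range is limited). The gripper opens to 85 mm and grips with 20 to 120 N. Pads are 22 mm wide; open, the fingers measure 114 mm over their backs; the gripper's body (76 mm by 85 mm) begins 54 mm behind the grasp point. The pads swing forward as they close: fully open they stand 13 mm farther back than shut.
Start: joints at [-0.15, 0.207, 1.542, -0, 1.393, -0.15], TCP at [575.002, -0.012, 239.282] pointing down, gripper open.
Joint ranges: [-2.73, 2.73], [-0.86, 2.22], [0.23, 2.46], [-1.11, 4.25], [0.08, 2.63], [-2.82, 2.82]. Speed limits (rad/s): [2.79, 2.79, 3.14, 3.14, 3.14, 3.14].

INTERFACE

Orientations are given as a rotation vector (axis times angle).
In Python, from cell import env, cams, workorder gives the robot as it stands.
- The arm moves only by the shell command python3 -m creep 'ROWS'. ROWS is a JSON object of lists of equal length, an entry for each row: "gripper": the gripper's target within -1 to 1 (shut at 1, half-way at 0, fully open at -1); "translation": the shift along the tool's x, y, z in units of 400 mm (1.0 is 400 mm), a list of three; "spin": the turn about the tool's z in units of pi rad (1.0 is pi rad). In form: {"gripper": [gripper, ...], "translation": [[tx, ty, tz], ...], "spin": [spin, ...]}. A call has 1 to 8 rows; each row shifts and turns the commanded pose from where the row before left it, along the tool's axes as they then stand; what a row does not reach is not made up. A row lasts 1/10 s, in which the tool goes at most 50 mm and 8.59 degrees, less where a joint would pass 70% of its speed; a pose out of reach is approached as far as the arm can. A call with a number of a shift or a turn outside -1 to 1 is refused whole. A call with a gripper value outside its range is refused whole. The fingers move at their own pace and stop on an object; the grip force is fixed at half the most. Time passes only in rows, so rows that do not move let the fingers close. It gives the time, the measured TCP pose, the force and the opening at its end, in the units of the state.
- env.read_state(): the state, without advancing time (a new reading comes with each control period).
- cams.grab_frame(name): name is "scene" or "side" or "wrist"; returns a dict with "pixels" (480x640x3 uint8, red, green, blue), "z_map" (480x640 float32, mm along the optical axis (not along the pixel's ray), 0 where there is no reading), "vfov" (degrees; the focal length in pixels is half the picture's height over the tangent of half this angle, whatever the lens; pixels are square), "cx", "cy" (the principal point, pixels), "position" and "attitude" of the camera in the world. Camera axes: x right, y down, z forward; pixel columns grow to the right and rows downward; lengths in mm; the calibration is good to about 2 mm. A picture is of the moment at which its call begins.
- workorder.hand_in(): hands the job in, once; it reports no verdict.
The state is a dict: "t": time; "joint_pos": joint angles; "joint_vel": joint speeds; "effort": joint torques, N m; "tcp_pos": TCP position; "eef_rot": TCP orientation; "contact_force": force on the tool from outside, world axes, zero at the start; "torque": the same for the moment, N m; "width": finger opening in mm.
Only numpy, scipy, OpenCV 4.12 (cv2) and the standard library are available. Lean on these libraries where they do the work, as an engineer would, in place of code of your own. Each camera call takes 0.05 s, during which the arm holds its last target.

## Working session

There is one attempt and no reset: what is moved stays moved. The work goes in short steps, Python scripts to look and compute and a shell command to move; the robot and the scene stay as the last step left them, time stands still between calls to the robot, and variables do not carry over. Pictures are saved under pics/ and viewed, and the job is handed in when it is done.

```bash
mkdir -p pics; ls; cat > h.py <<'E'
import numpy as np,cv2
from scipy.spatial.transform import Rotation as R
from cell import env,cams,workorder
def grab(n,fn):
    f=cams.grab_frame(n); cv2.imwrite('pics/'+fn+'.png',f['pixels'][:,:,::-1]); np.savez('pics/'+fn+'.npz',**{k:np.array(v) for k,v in f.items()}); return f
def rot(a):
    a=np.array(a,float)
    return a if a.shape==(3,3) else (R.from_rotvec(a).as_matrix() if a.size==3 else R.from_quat(a).as_matrix())
def cloud(f):
    fl=240/np.tan(np.radians(float(f['vfov']))/2)
    v,u=np.mgrid[:480,:640]; z=f['z_map']
    p=np.stack([(u-float(f['cx']))/fl*z,(v-float(f['cy']))/fl*z,z],-1)
    return p@rot(f['attitude']).T+np.array(f['position'])
E
python3 - <<'E'
from h import *
for n in ['scene','side','wrist']:
    f=grab(n,n+'0'); print(n,f['position'],f['attitude'],f['vfov'])
print(env.read_state())
E
```

```text
pics
scene [ 116.33291355 -949.25495876  607.66033679] [-2.00828971  0.52994256 -0.3064427 ] 42.63739835240507
side [ 355.87200329 -846.6796736   604.90975997] [-2.18191808  0.24642504 -0.14614393] 51.36739171164248
wrist [575.07629048  72.86913028 372.8742442 ] [ 2.85024291e+00  1.33588092e-03 -3.15138591e-03] 68.86471880830494
{'t': 0.15, 'joint_pos': array([-1.50482608e-01,  2.07291696e-01,  1.54260294e+00, -8.55874545e-06,
        1.39351392e+00, -1.50453918e-01]), 'joint_vel': array([-0.00072405, -0.00276508, -0.00455189,  0.00085284,  0.00196933,
       -0.00019822]), 'effort': array([ 5.23460058e-04, -3.83512866e+01, -2.92037880e+01, -1.78299792e-04,
        6.64118095e-03, -5.65601522e-05]), 'tcp_pos': array([5.74434010e+02, 8.18813484e-02, 2.38365046e+02]), 'eef_rot': array([-3.14132751e+00,  4.26791227e-05,  2.82192861e-03]), 'contact_force': array([-0.77991689,  0.00640243, -0.32679665]), 'torque': array([0.05732373, 0.01586105, 0.00674963]), 'width': 85.3923117821733}
```

View pics/scene0.png

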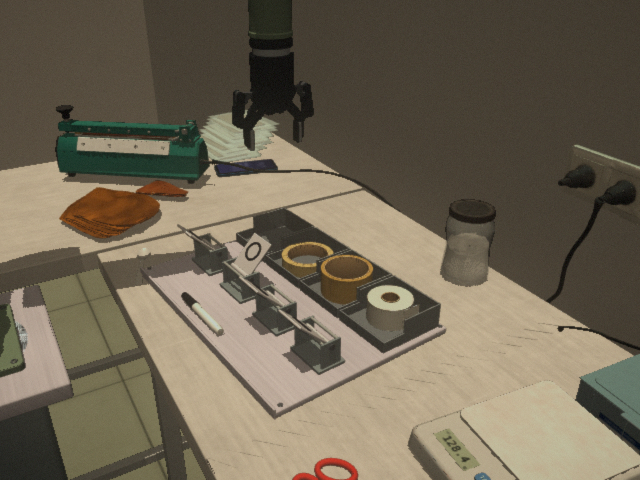

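View pics/side0.png

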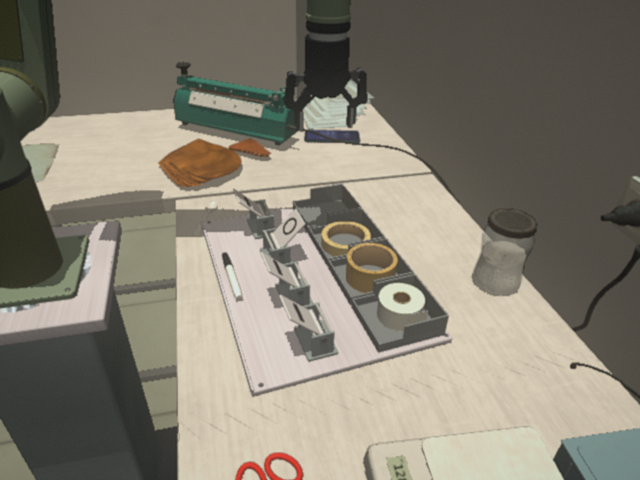

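View pics/wrist0.png

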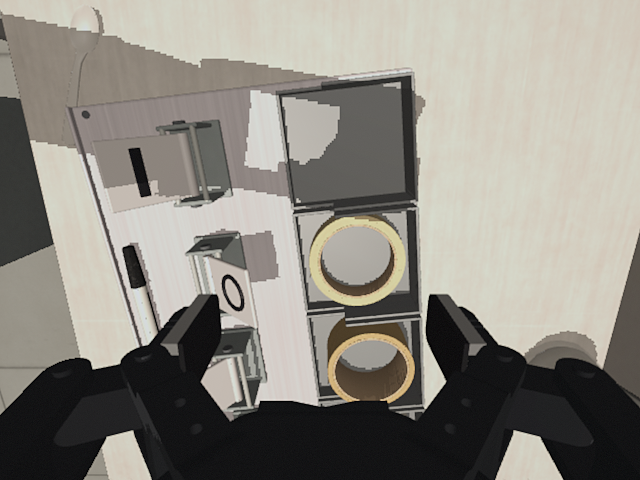

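The bins hold, from left (+y): nothing, masking tape (wrist 358,260), clear tape (370,365) and labels (scene 390,305). Tag 1 from the left shows its bar and leans forward, tag 2 shows its ring and leans back, and tags 3 and 4 seem to lean forward. Next I'll measure the rack pose and the leaves.

```bash
python3 - <<'E'
from h import *
for n in ['scene0','side0','wrist0']:
    f=np.load(f'pics/{n}.npz'); c=cloud(f)
    m=(f['z_map']>0)&(c[...,0]>300)&(c[...,0]<900)&(abs(c[...,1])<420)
    d=m&(abs(c[...,2]-12)<3)
    print(n, c[d].min(0),c[d].max(0), 'deck rect',cv2.minAreaRect(c[d][:,:2].astype(np.float32)))
    # topdown height map
    H=np.zeros((600,800),np.float32)
    p=c[m&(c[...,2]<200)]
    for x,y,z in p:
        r=int((900-x)); cc=int(400-y)
        if 0<=r<600 and 0<=cc<800: H[r,cc]=max(H[r,cc],z)
    H=cv2.dilate(H,np.ones((3,3)))
    cv2.imwrite(f'pics/td_{n}.png',cv2.applyColorMap(np.clip(H*2,0,255).astype(np.uint8),cv2.COLORMAP_JET))
E
```

```text
scene0 [ 311.85846705 -379.18038027    9.00096223] [899.44502928 417.99807703  14.99817508] deck rect ((624.5065307617188, 25.9169921875), (591.9390869140625, 776.112548828125), 3.8798227310180664)
side0 [ 327.32777312 -381.36624767    9.00434957] [899.96229958 417.61444709  14.99988167] deck rect ((628.01513671875, 23.08428955078125), (590.1674194335938, 769.4457397460938), 4.290132999420166)
wrist0 [ 327.71291777 -283.11782692    9.00202277] [883.10949353 181.39272481  14.9997012 ] deck rect ((535.9986572265625, -59.406524658203125), (418.6846923828125, 600.9921875), 36.57243728637695)
```

View pics/td_scene0.png

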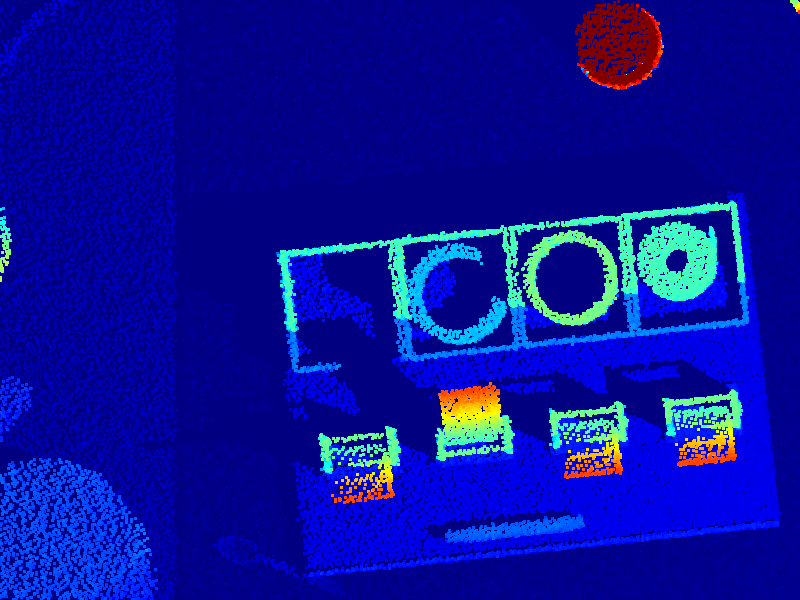

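View pics/td_wrist0.png

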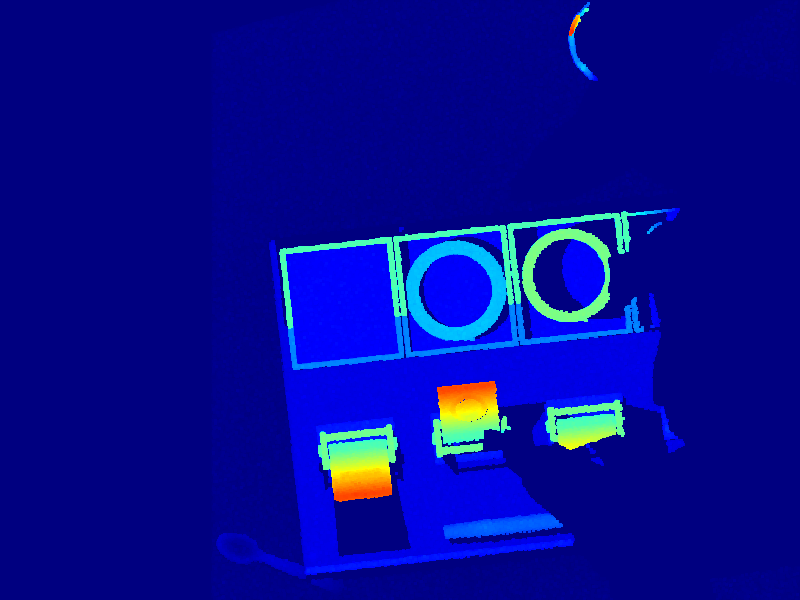

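Tag states confirmed: only tags 3 (hinge ≈ 475,-188) and 4 (hinge ≈ 486,-303) need to go back, and the rack is yawed about 6°. I'll shut the gripper and turn it 84°, so that the flat side of the fingers pushes.

```bash
python3 -m creep '{"gripper":[1,1,1,1,1],"translation":[[0,0,0],[0,0,0],[0,0,0],[0,0,0],[0,0,0]],"spin":[0.0467,0.0467,0.0467,0.0467,0.0467]}'; python3 -m creep '{"gripper":[1,1,1,1,1,1],"translation":[[0,0,0],[0,0,0],[0,0,0],[0,0,0],[0,0,0],[0,0,0]],"spin":[0.0467,0.0467,0.0467,0.0467,0.0467,0]}'
cat > w.py <<'E'
from h import *
import sys
s=env.read_state(); M=R.from_rotvec(s['eef_rot']).as_matrix()
t=np.array([float(a) for a in sys.argv[1:4]])
print(s['t'],s['tcp_pos'].round(1),'F',s['contact_force'].round(2),'w',s['width']); print(M.round(3)); print('tool units',(M.T@(t-s['tcp_pos'])/400).round(4))
E
python3 w.py 385.5 -197.5 238
python3 - <<'E'
from h import *
f=np.load('pics/scene0.npz');c=cloud(f)
for y0,x0 in [(-193,430),(-308,440)]:
    p=c[(abs(c[...,1]-y0)<35)&(abs(c[...,0]-x0)<25)&(c[...,2]>60)&(c[...,2]<150)]
    e=p[p[:,2]>p[:,2].max()-6]; print(e.mean(0),e.min(0),e.max(0))
E
```

```text
t: 0.65
tcp_pos: [574.7, 0.0, 238.8]
eef_rot: [2.929, -1.135, -0.002]
contact_force: [-0.1, -0.1, -0.1]
width: 12.4
t: 1.25
tcp_pos: [574.7, 0.0, 238.8]
eef_rot: [2.333, -2.103, -0.001]
contact_force: [0.4, 0.4, 0.9]
width: 0.0
1.25 [574.7   0.  238.8] F [0.42 0.36 0.86] w 0.025906474743978922
[[ 0.104 -0.995 -0.001]
 [-0.995 -0.104  0.   ]
 [-0.     0.001 -1.   ]]
tool units [0.4421 0.5217 0.0024]
[ 427.41508582 -195.58223246  101.96947993] [ 422.63616997 -221.65992546   98.76203275] [ 434.96096312 -165.31183635  104.68935875]
[ 440.07414367 -308.44807845  101.58783819] [ 434.67461668 -335.40182992   98.33698747] [ 447.4672805  -278.99156346  104.19771375]
```

```bash
python3 -m creep '{"gripper":[1,1,1,1,1,1,1,1],"translation":[[0.0632,0.0745,0],[0.0632,0.0745,0],[0.0632,0.0745,0],[0.0632,0.0745,0],[0.0632,0.0745,0],[0.0632,0.0745,0],[0.0632,0.0745,0],[0,0,0]],"spin":[0,0,0,0,0,0,0,0]}'; python3 w.py 385.5 -197.5 96
```

```text
t: 2.05
tcp_pos: [383.3, -200.2, 239.2]
eef_rot: [2.33, -2.105, -0.0]
contact_force: [-0.2, 0.4, -0.4]
width: 0.1
2.05 [ 383.3 -200.2  239.2] F [-0.22  0.35 -0.35] w 0.11706380914910738
[[ 0.101 -0.995 -0.001]
 [-0.995 -0.101 -0.001]
 [ 0.001  0.001 -1.   ]]
tool units [-0.0064 -0.0067  0.3579]
```

```bash
python3 -m creep '{"gripper":[1,1,1,1,1,1],"translation":[[-0.006,0,0.07],[0,0,0.08],[0,0,0.08],[0,0,0.07],[0,0,0.058],[0,0,0]],"spin":[0,0,0,0,0,0]}'; python3 w.py 475 -188 96
python3 -c "
from h import *
grab('scene','s1')"
```

```text
t: 2.65
tcp_pos: [383.3, -192.6, 92.8]
eef_rot: [2.336, -2.1, -0.013]
contact_force: [-0.3, 0.2, 0.9]
width: -0.4
2.65 [ 383.3 -192.6   92.8] F [-0.29  0.18  0.87] w -0.35108423355860174
[[ 0.106 -0.994 -0.006]
 [-0.994 -0.106  0.005]
 [-0.006  0.006 -1.   ]]
tool units [ 0.0129 -0.2291 -0.0093]
```

View pics/s1.png

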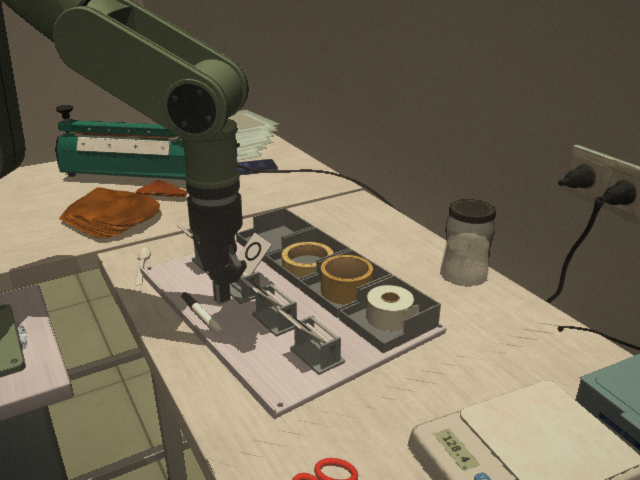

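The fingertip (222,290) stands in front of tag 3, above the pen. I'll push slowly.

```bash
python3 -m creep '{"gripper":[1,1,1,1,1,1,1,1],"translation":[[0.006,-0.02,0],[0.006,-0.015,0],[0,-0.015,0],[0,-0.012,0],[0,-0.012,0],[0,-0.012,0],[0,-0.012,0],[0,-0.012,0]],"spin":[0,0,0,0,0,0,0,0]}'; python3 -m creep '{"gripper":[1,1,1,1,1,1,1,1],"translation":[[0,-0.014,0],[0,-0.014,0],[0,-0.014,0],[0,-0.014,0],[0,-0.014,0],[0,-0.014,0],[0,-0.014,0],[0,-0.010,0]],"spin":[0,0,0,0,0,0,0,0]}';  python3 w.py 475 -188 96; python3 -c "
from h import *
grab('scene','s2')"
```

```text
t: 3.5
tcp_pos: [430.2, -195.3, 96.0]
eef_rot: [-2.333, 2.103, 0.0]
contact_force: [0.1, 0.0, -0.2]
width: -0.1
t: 4.3
tcp_pos: [473.4, -190.9, 96.1]
eef_rot: [-2.334, 2.103, -0.0]
contact_force: [-0.5, 0.5, 0.0]
width: -0.2
4.3 [ 473.4 -190.9   96.1] F [-0.47  0.53  0.01] w -0.23478366554063435
[[ 0.104 -0.995  0.   ]
 [-0.995 -0.104 -0.   ]
 [ 0.    -0.    -1.   ]]
tool units [-0.0069 -0.0047  0.0003]
```

View pics/s2.png

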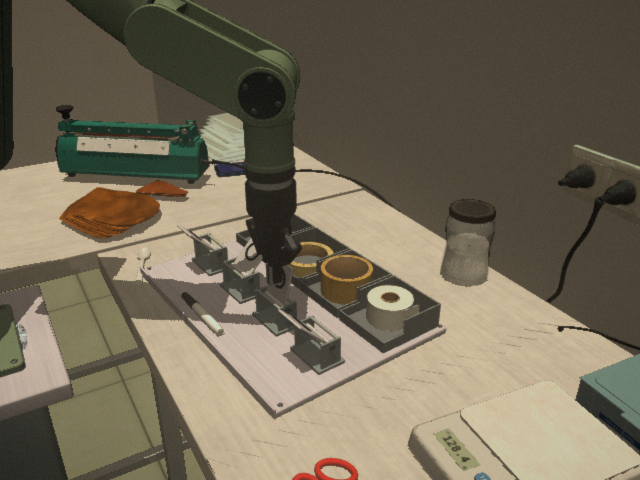

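```bash
python3 -c "
from h import *
f=grab('side','d2')
a=cv2.imread('pics/s2.png')[210:380,170:360]; cv2.imwrite('pics/s2z.png',cv2.resize(a,None,fx=4,fy=3.5)[:600])
b=cv2.imread('pics/d2.png')[180:370,200:400]; cv2.imwrite('pics/d2z.png',cv2.resize(b,None,fx=3,fy=3))"
```

```text
(no output)
```

View pics/s2z.png

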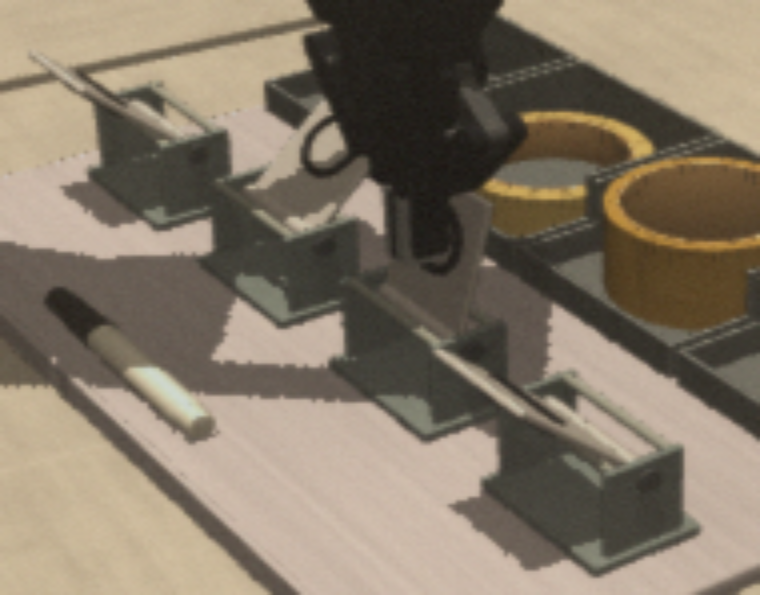

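View pics/d2z.png

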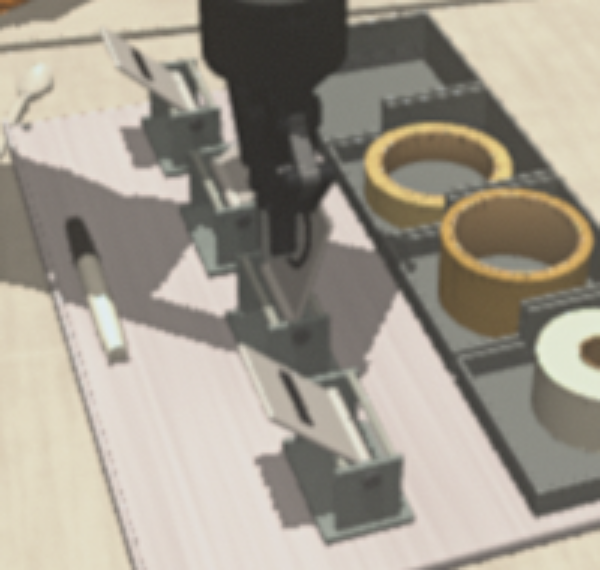

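Tag 3 has gone over with its ring showing (scene crop 435,245). I'll lift, then move to the front of tag 4.

```bash
python3 -m creep '{"gripper":[1,1,1,1,1,1,1,1],"translation":[[0,0.02,0],[0,0.02,-0.03],[0,0.02,-0.06],[0,0.02,-0.06],[0.05,0.05,-0.02],[0.08,0.05,0],[0.08,0.03,0],[0,0,0]],"spin":[0,0,0,0,0,0,0,0]}';  python3 w.py 398.5 -312.5 96
```

```text
t: 5.2
tcp_pos: [396.5, -286.6, 164.7]
eef_rot: [2.328, -2.108, 0.003]
contact_force: [0.5, 0.6, 0.4]
width: 0.1
5.2 [ 396.5 -286.6  164.7] F [0.51 0.6  0.44] w 0.08269085289581747
[[ 0.099 -0.995  0.   ]
 [-0.995 -0.099 -0.003]
 [ 0.003 -0.    -1.   ]]
tool units [0.0644 0.0014 0.1718]
```

```bash
python3 -m creep '{"gripper":[1,1,1,1,1,1],"translation":[[0.045,0,0],[0.02,0,0.04],[0,0,0.06],[0,0,0.05],[0,0,0.022],[0,0,0]],"spin":[0,0,0,0,0,0]}';  python3 w.py 488 -303 96
```

```text
t: 5.8
tcp_pos: [399.9, -307.9, 93.7]
eef_rot: [-2.334, 2.102, 0.006]
contact_force: [0.2, -0.6, 1.0]
width: -0.0
5.8 [ 399.9 -307.9   93.7] F [ 0.15 -0.61  1.03] w -0.04402009264201064
[[ 0.104 -0.995 -0.003]
 [-0.995 -0.104  0.003]
 [-0.003  0.002 -1.   ]]
tool units [ 0.0107 -0.2204 -0.0063]
```

```bash
python3 -m creep '{"gripper":[1,1,1,1,1,1,1,1],"translation":[[0,-0.02,0],[0,-0.015,0],[0,-0.015,0],[0,-0.012,0],[0,-0.012,0],[0,-0.012,0],[0,-0.012,0],[0,-0.012,0]],"spin":[0,0,0,0,0,0,0,0]}'; python3 -m creep '{"gripper":[1,1,1,1,1,1,1,1],"translation":[[0,-0.014,0],[0,-0.014,0],[0,-0.014,0],[0,-0.014,0],[0,-0.014,0],[0,-0.014,0],[0,-0.014,0],[0,-0.010,0]],"spin":[0,0,0,0,0,0,0,0]}';  python3 w.py 488 -303 96; python3 -m creep '{"gripper":[1,1,1,1,1,1,1,1],"translation":[[0,0.02,0],[0,0.02,-0.03],[0,0.02,-0.06],[0,0.02,-0.08],[0,0.05,-0.1],[0,0.05,-0.1],[0,0,-0.1],[0,0,0]],"spin":[0,0,0,0,0,0,0,0]}'
python3 -c "
from h import *
f=grab('scene','s3');f=grab('side','d3')
c=cloud(f)
c=np.concatenate([cloud(np.load('pics/s3.npz')).reshape(-1,3),c.reshape(-1,3)])
ex=np.array([.995,.105]);ey=np.array([-.105,.995]);o=np.array([488,-303.])
d=c[:,:2]-o;xr=d@ex;yr=d@ey
for k in range(4):
    m=(abs(yr-115*k)<30)&(abs(xr)<75)&(c[:,2]>80)&(c[:,2]<140)
    print('tag',4-k,m.sum(),np.percentile(xr[m],[2,50,98]).round(1),np.percentile(c[m,2],[50,98]).round(1))
a=cv2.imread('pics/s3.png')[190:390,140:450]; cv2.imwrite('pics/s3z.png',cv2.resize(a,None,fx=2.5,fy=2.5))"
```

```text
t: 6.6
tcp_pos: [444.8, -304.4, 95.2]
eef_rot: [-2.333, 2.103, 0.0]
contact_force: [-1.0, 1.1, 0.5]
width: -0.1
t: 7.4
tcp_pos: [488.0, -300.0, 95.3]
eef_rot: [-2.334, 2.103, -0.0]
contact_force: [-0.1, -0.1, 0.4]
width: -0.1
7.4 [ 488.  -300.    95.3] F [-0.12 -0.12  0.35] w -0.1131479702362253
[[ 0.104 -0.995  0.   ]
 [-0.995 -0.104 -0.   ]
 [ 0.    -0.    -1.   ]]
tool units [ 0.0075  0.0007 -0.0017]
t: 8.2
tcp_pos: [417.1, -310.4, 291.7]
eef_rot: [2.331, -2.104, 0.023]
contact_force: [0.4, -0.8, 0.7]
width: -0.3
tag 4 1215 [24.  37.3 49.8] [ 91.9 103. ]
tag 3 918 [24.  37.1 49.6] [ 92.1 102.8]
tag 2 725 [23.2 36.4 49.7] [ 91.9 102.8]
tag 1 285 [-51.4 -39.4 -24.7] [ 93.1 103.6]
```

View pics/s3z.png

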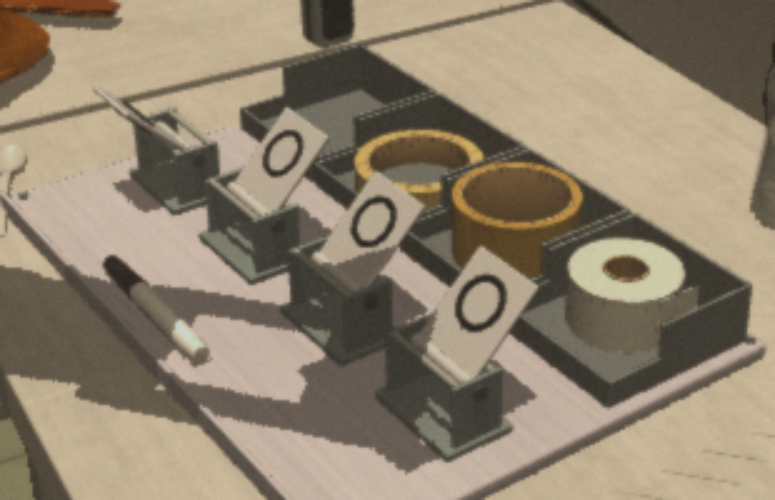

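Three rings now show, at crop positions (283,155), (375,220) and (481,302), in front of the three filled bins. Tag 1 leans forward at its empty bin, and the pen and rolls are in place.

```bash
python3 -m creep '{"gripper":[1,1,1],"translation":[[0,0,0],[0,0,0],[0,0,0]],"spin":[0,0,0]}'; python3 -c "
from cell import workorder
print(workorder.hand_in())"
```

```text
t: 8.6
tcp_pos: [415.2, -306.8, 281.6]
eef_rot: [-2.334, 2.103, 0.005]
contact_force: [-0.8, 0.3, -0.1]
width: 0.1
the job is handed in; nothing more can be done
None
```

All four tags now match their bins, and the job was handed in at about 8.6 s; the hand-in gives no verdict. From the left, the bins hold nothing, masking tape, clear tape and the label roll. Tags 1 and 2 were already right, so I pushed only tags 3 and 4 back, using the shut fingertips.

- **Tags:** In the last depth check, the edges of tags 2, 3 and 4 were about 50 mm behind the hinge line and tag 1's about 51 mm before it. All were 103–104 mm high, which fits their rest positions.
- **Forces:** The force readings stayed within about 2 N, the same as the noise in free air. They were read only at the end of each move.
- **Rolls and pen:** They look unmoved in the last picture; I did not measure their positions again.
- **Robot:** The gripper was clear of everything, with the tool point about 280 mm above the table.

No check failed or disagreed.

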